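# Put the test meter away in its case

## Robot

A 6-joint arm with a two-finger parallel gripper is mounted at the origin on the work surface. World frame = base frame: x ahead of the robot, y to its left, z up, the work surface at z = 0. Lengths are in m, angles in rad, forces in N, time in s.
With the tool pointing down it reaches from about 0.375 to 0.9 m from the base axis. Payload 3.1 kg.
Tool frame: the origin (TCP) lies on the centre line of the jaws, within the pads' length; the fingertips stand 14 mm ahead of it and the grasp point (between the pads) lies 5 mm behind it; z points along the fingers, y is the line along which they close (so a half turn about z gives the same grasp; the last joint's range is limited). The gripper opens to 87 mm and grips with 3 to 60 N. Pads are 19 mm wide; open, the fingers measure 117 mm over their backs; the gripper's body (75 mm by 190 mm) begins 51 mm behind the grasp point.
Start: joints at [0.995, 0.527, 1.433, -0, 1.181, -0.178], TCP at [0.242, 0.576, 0.199] pointing down, gripper open.
Joint ranges: [-3.08, 3.08], [-0.75, 2.2], [0.22, 2.44], [-1.43, 4.57], [0, 2.65], [-2.85, 2.85]. Speed limits (rad/s): [2.79, 2.79, 3.14, 3.14, 3.14, 3.14].

## Interface

Orientations are given as a unit quaternion [w, x, y, z].
In Python, from workcell import ctrl gives the robot as it stands. The module is installed in compiled form; this text tells all that it offers.
- The arm moves only by the tool play_rows, never from a script. Its argument "motion" is a list of rows, each a list of 4 numbers: the shift along the tool's x, y, z in units of 0.02 m (1.0 is 0.02 m), then the turn about the tool's z in units of 0.15 rad (1.0 is 0.15 rad). A call has 1 to 8 rows; each row shifts and turns the commanded pose from where the row before left it, along the tool's axes as they then stand; what a row does not reach is not made up. A row lasts 1/8 s, in which the tool goes at most 62.5 mm and 10.7 degrees, less where a joint would pass 70% of its speed; a pose out of reach is approached as far as the arm can. A call with a number of a shift or a turn outside -1 to 1 is refused whole. A call with a gripper value outside its range is refused whole. "claw" is the opening in per cent of the stroke, from 0 (shut) to 100 (fully open), set as the call begins (left out, the last holds). The fingers move at their own pace and stop on an object; "squeeze" is the grip in N (left out, the last holds). Time passes only in rows, so rows that do not move let the fingers close. It gives the time, the measured TCP pose, the force, the opening and the grip force at its end, in the units of the state.
- ctrl.sense(): the state, without advancing time (a new reading comes with each control period).
- ctrl.get_image(name): name is "scene" or "side" or "wrist"; returns (picture, depth): 420x560x3 uint8, red, green, blue; 420x560 float32, m along the optical axis (not along the pixel's ray), 0 where there is no reading.
- ctrl.camera_info(name): a dict with "fx", "fy", "cx", "cy" (pixels), "D" ([k1, k2, p1, p2, k3] as OpenCV has them; the pictures are not rectified), "R" (3x3) and "t" (3): a world point X has camera coordinates R X + t; the wrist camera has in their place "T_tool_cam" (4x4, takes a point from camera to tool coordinates, whose origin is the TCP and whose axes are the flange's). Camera axes: x right, y down, z forward; pixel columns grow to the right and rows downward; lengths in m; the calibration is good to about 2 mm. A picture is of the moment at which its call begins: read the wrist's pose just before it. camera_info takes no time and is no camera call.
- ctrl.close_job(): hands the job in; it is judged then, once.
The state is a dict: "t": time; "qpos": joint angles; "qd": joint speeds; "joint_efforts": joint torques, N m; "eef_pos": TCP position; "tool_rot": TCP orientation; "contact_force": force on the tool from outside, world axes, zero at the start; "wrist_torque": the same for the moment, N m; "finger_gap": opening from 0.0 (shut) to 1.0 (fully open); "grip_force": force on a finger pad.
Only numpy, scipy, OpenCV 4.12 (cv2) and the standard library are available. Lean on these libraries where they do the work, as an engineer would, in place of code of your own. Each camera call takes 0.05 s, during which the arm holds its last target. There are 200 camera calls.

## Task

Put the red test meter away: lay it, display up, in the big front compartment of its open case, setting it down rather than dropping it. Then push the blue lid forward past upright and leave it to fall shut by its own weight, and finally fold the orange latch down flat against the front of the case. Leave the other things in the case and on the desk where they are.

Things in the scene. Friction and masses are not known exactly. Their poses are not given: they have to be found in the camera images.
- meter: Red handheld test meter with black face, grey-green display and dial, lying display up: 140 mm long (its x, display towards +x), 54 mm wide (y), 33 mm high with its small raised parts to 39 mm; 0.3 kg, red sides plain and vertical. Origin at the centre of its underside, z up out of the display face.
- case: Grey open lower half of a hard case, fixed to the desk: 176 mm (x) by 240 mm (y), rim 62 mm high, walls 4 mm, inner floor 6 mm above the desk. Origin at the centre of its underside. Its front, where the latch goes, faces -x; the lid hinges along the back at x +92 mm. Two black dividers, tops 36 mm above the desk: x +32 to +36 mm over the whole length, y +46 to +50 mm across the front part.
- case_bed (a point): Centre of the floor of the big front compartment (case x -26, y -35, z +6 mm; axes as the case). The compartment is 116 mm along x by 162 mm along y and takes the meter with its length along the case's y, either way round.
- lid (a joint): Hinge angle of the blue lid, rad: 0 shut, 1.57 upright, 1.95 leaning back on its stop, where it starts. A shallow tray, 176 mm back to front, 240 mm wide, 30 mm deep, 0.4 kg. It balances at about 1.35 (its depth hangs behind the hinge): below that it falls shut by itself in about a second on a lightly damped hinge, above it falls back open. 1 to 2 N near the free edge push it over.
- lid_hinge (a point): Middle of the lid's hinge line: case x +92, y 0, z +62 mm. Its axes turn with the lid: x from the free edge to the hinge, y along the hinge, z out of the lid's outer face; when shut they equal the case's.
- lid_edge (a point): Middle of the lid's free front edge on its outer face (180 mm from the hinge along the lid, 30 mm out from the seam plane); axes as lid_hinge. Leaning back at the start it is about 95 mm behind the hinge line and 218 mm above the desk; it rises to 242 mm as the lid comes upright.
- latch (a joint): Angle of the orange latch, rad: 0 folded flat on the front (lid shut), 1.57 straight out. A flap 58 mm wide, 6 mm thick, reaching 43 mm from its hinge on the middle of the lid's front wall; stiff, stays where left, moved by about 1 N at its end. With the lid shut its hinge is at case x -93, z +76 mm; folded, its end is at z +33 mm and its outer face at case x -97 mm.
- latch_tip (a point): Middle of the latch's free end.
- charger: White charger block, 56 x 50 x 30 mm, loose in the small front compartment of the case; origin under its centre. To be left.
- battery: Blue battery pack with yellow band, 80 x 34 x 22 mm, loose in the long rear compartment of the case; origin under its centre. To be left.
- tape: Brown tape roll lying flat, 100 mm across, 48 mm high. To be left.
- carton: Orange and black battery carton, 85 x 55 x 50 mm. To be left.
- notes: Pink note pad, 76 x 76 x 18 mm. To be left.
- marker: Blue marker pen lying on the desk, 140 x 16 x 14 mm. To be left.
- screwdriver: Yellow-handled screwdriver lying on the desk, 180 mm long. To be left.
Things that resemble listed ones, but are neither listed nor needed, are in the scene too. There is more than one size of the meter; the one meant has the size given above.

How it is judged:
By the outcome, as a careful person would: the job done as asked, in the order asked, and still so for the second after the job is handed in, with the robot touching nothing.
It also fails if it takes over 67 s, if anything falls off the work surface, if the arm or the gripper's body presses on something with over 40 N, if the wrist force passes 120 N, or if a joint passes its speed limit or range.

## Working session

There is one attempt and no reset: what is moved stays moved. The work goes in short steps, Python scripts to look and compute and a tool call to move; the robot and the scene stay as the last step left them, time stands still between calls to the robot, and variables do not carry over. Pictures are saved under pics/ and viewed, at most 10 in all, crops included, and the job is handed in when it is done.

Besides the shell and the picture viewer there is one more tool, called as a command line: name --pt "numbers of a row" for each row, then --argument value for the rest. play_rows: Moves the arm, as the interface text tells. Shifts and turns lie within -1 to 1; 1 stands for 0.02 m of shift or 0.15 rad of turn. Its arguments: {"type":"object","properties":{"motion":{"type":"array"},"claw":{"type":"number"},"squeeze":{"type":"number"}},"required":["motion"]}

```bash
mkdir -p pics; cat > h.py <<'E'
import numpy as np, cv2
from workcell import ctrl
from scipy.spatial.transform import Rotation as Ro
def cam(n, s=None):
    c=ctrl.camera_info(n); K=np.array([[c['fx'],0,c['cx']],[0,c['fy'],c['cy']],[0,0,1]]); D=np.array(c['D'],float)
    if 'R' in c: R=np.array(c['R']);t=np.array(c['t'])
    else:
        s=s or ctrl.sense(); q=s['tool_rot']; W=np.eye(4); W[:3,:3]=Ro.from_quat([q[1],q[2],q[3],q[0]]).as_matrix(); W[:3,3]=s['eef_pos']
        M=np.linalg.inv(W@np.array(c['T_tool_cam'])); R=M[:3,:3]; t=M[:3,3]
    return K,D,R,t
def shot(n,f=None):
    s=ctrl.sense(); p,d=ctrl.get_image(n); C=cam(n,s)
    if f: cv2.imwrite(f,p[:,:,::-1])
    return p,d,C
def ray(C,uv):
    K,D,R,t=C; u=cv2.undistortPoints(np.array(uv,float).reshape(-1,1,2),K,D).reshape(-1,2)
    return -R.T@t, np.c_[u,np.ones(len(u))]@R
def onz(C,uv,z):
    o,d=ray(C,uv); return o+d*((z-o[2])/d[:,2])[:,None]
def cloud(d,C):
    v,u=np.mgrid[:d.shape[0],:d.shape[1]]; o,r=ray(C,np.c_[u.ravel(),v.ravel()])
    return (o+r*d.ravel()[:,None]).reshape(d.shape+(3,))
def proj(C,X):
    K,D,R,t=C; return cv2.projectPoints(np.array(X,float).reshape(-1,3),cv2.Rodrigues(R)[0],t,K,D)[0].reshape(-1,2)
E
python3 - <<'E'
from h import *
for n in ['scene','side']:
    p,d,C=shot(n,f'pics/{n}0.png'); np.savez(f'{n}0.npz',p=p,d=d); print(n,-C[2].T@C[3],C[2][2])
s=ctrl.sense();print(s)
E
```

```text
scene [0.98380365 0.27362758 0.98365198] [-0.42650389 -0.38186276 -0.81992394]
side [ 0.18694054 -0.80597733  0.66893405] [ 0.35116495  0.70706508 -0.61379326]
{'t': 0.1, 'qpos': array([ 9.94527870e-01,  5.28432635e-01,  1.43373970e+00,  1.51216797e-05,
        1.18140633e+00, -1.78503520e-01]), 'qd': array([ 0.00080435, -0.00093188, -0.00438633,  0.00041349, -0.00069109,
       -0.00147992]), 'joint_efforts': array([ 1.12860901e-04, -4.40984631e+01, -1.77150249e+01,  6.35220297e-02,
        5.34341822e-02, -5.01398586e-05]), 'eef_pos': array([0.24168709, 0.57562917, 0.19784399]), 'tool_rot': array([-3.72413514e-04,  1.97576675e-01,  9.80286933e-01, -9.20550480e-04]), 'contact_force': array([0.44058124, 1.00941203, 0.24257189]), 'wrist_torque': array([ 0.03767689, -0.01288833,  0.04650676]), 'grip_force': 0.0, 'finger_gap': 1.0007129534743444}
```

View pics/scene0.png

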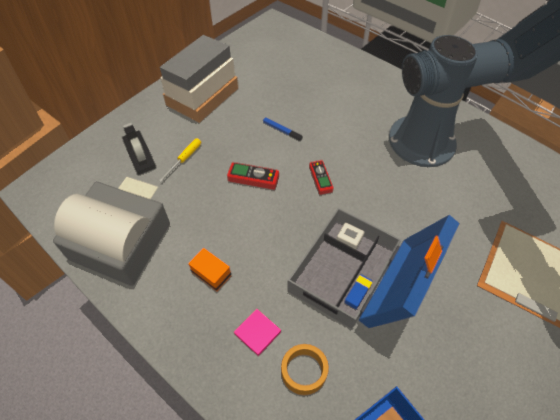

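View pics/side0.png

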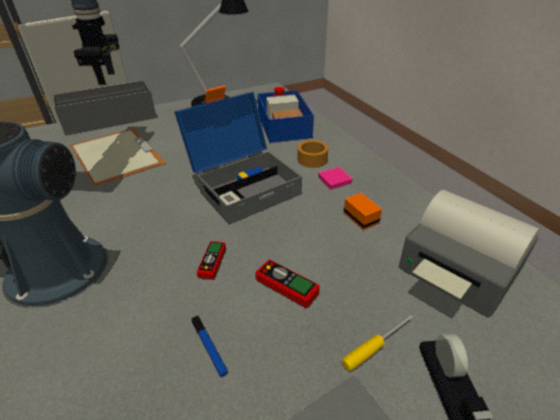

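The scene shows two red meters: a large one at scene (253,175) / side (287,282), and a small one at scene (321,177) / side (211,259). The case is at scene (345,265), its lid leaning back at (412,270) with the latch at (433,255). Next I measure both meters and the case.

```bash
python3 - <<'E'
from h import *
for n in ['scene','side']:
    z=np.load(f'{n}0.npz');p,d=z['p'],z['d'];C=cam(n);P=cloud(d,C)
    hsv=cv2.cvtColor(p,cv2.COLOR_RGB2HSV)
    red=(((hsv[...,0]<5)|(hsv[...,0]>174))&(hsv[...,1]>170)&(hsv[...,2]>60)).astype(np.uint8)
    cs,_=cv2.findContours(red,cv2.RETR_EXTERNAL,cv2.CHAIN_APPROX_NONE)
    for c in cs:
        if cv2.contourArea(c)<150: continue
        m=np.zeros_like(red);cv2.drawContours(m,[c],-1,1,-1)
        m=cv2.erode(m,np.ones((3,3)))
        Q=P[(m>0)&(d>0)]; zt=np.percentile(Q[:,2],90); T=Q[Q[:,2]>zt-.012]
        r=cv2.minAreaRect((T[:,:2]*1000).astype(np.float32))
        print(n,'red',c.reshape(-1,2).mean(0),'ztop',zt.round(4),'top rect',np.round(r[0],1),np.round(r[1],1),round(r[2],1))
    # case rim
    ok=(d>0)&(P[...,2]>.055)&(P[...,2]<.069)&(hsv[...,1]<70)
    if n=='scene': box=(slice(200,330),slice(280,410))
    else: box=(slice(140,225),slice(185,305))
    Q=P[box][ok[box]];r=cv2.minAreaRect((Q[:,:2]*1000).astype(np.float32))
    print(n,'rim',len(Q),np.round(r[0],1),np.round(r[1],1),round(r[2],1),np.round(cv2.boxPoints(r)).tolist(),'z',np.median(Q[:,2]))
    k=cv2.resize(p[box],None,fx=5,fy=5,interpolation=cv2.INTER_CUBIC)
    cv2.imwrite(f'pics/case_{n}.png',k[:,:,::-1]); 
    # blue
    bl=(hsv[...,0]>100)&(hsv[...,0]<125)&(hsv[...,1]>120)&(d>0)
    L=P[bl&(P[...,2]>.075)&(P[...,2]<.3)]
    print('blue pts',len(L),L.min(0),L.max(0))
E
```

```text
scene red [252.02777778 178.        ] ztop 0.0314 top rect [ 466.  -276.4] [ 35.2 130.2] 43.6
scene rim 881 [514.1  88.3] [245.7 213.1] 8.4 [[377.0, 176.0], [408.0, -35.0], [651.0, 1.0], [620.0, 212.0]] z 0.061862409152837805
blue pts 3302 [0.37234844 0.15258819 0.07502433] [0.79725691 0.39971413 0.2316993 ]
side red [283.75141243 283.8079096 ] ztop 0.0318 top rect [ 444.5 -298.3] [ 48.6 133.3] 28.1
side red [212.42608696 263.17391304] ztop 0.0256 top rect [ 329.3 -160.6] [100.5  33.8] 41.9
side rim 781 [512.5  84.8] [245.  211.4] 7.2 [[378.0, 174.0], [404.0, -35.0], [647.0, -5.0], [621.0, 205.0]] z 0.061022312290116454
blue pts 4708 [ 0.07576102 -0.50736988  0.07500768] [0.90135906 0.61361503 0.2998432 ]
```

View pics/case_scene.png

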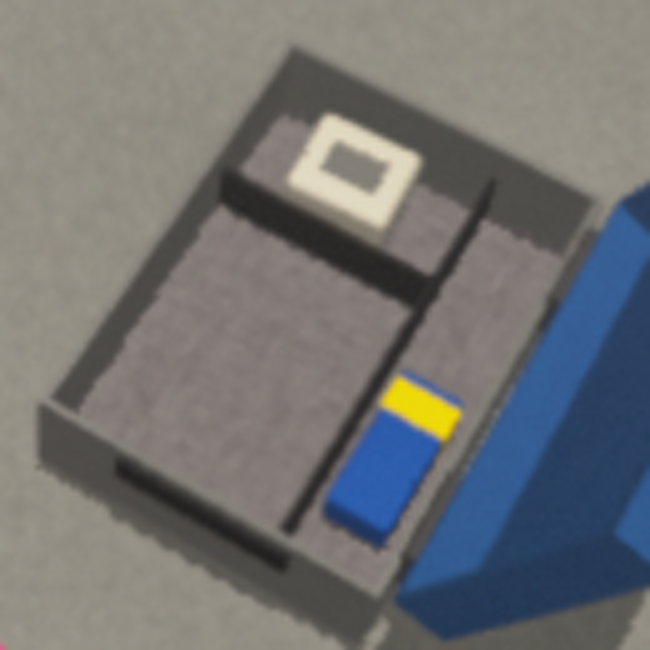

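```bash
python3 - <<'E'
from h import *
C=cam('scene')
q=onz(C,[[289,280.4],[339,210],[398.4,240],[356,319]],.062)
print('rim FL,FR(charger),BR,BL',(q*1000).round(1).tolist())
print([np.linalg.norm(q[i]-q[(i+1)%4]).round(4) for i in range(4)])
# meter outline: red/black vs desk -> hull of red pixels
for n in ['scene','side']:
    z=np.load(f'{n}0.npz');p=z['p'];C=cam(n);hsv=cv2.cvtColor(p,cv2.COLOR_RGB2HSV)
    red=(((hsv[...,0]<6)|(hsv[...,0]>172))&(hsv[...,1]>150)&(hsv[...,2]>50)).astype(np.uint8)
    _,l,st,ce=cv2.connectedComponentsWithStats(cv2.morphologyEx(red,cv2.MORPH_CLOSE,np.ones((3,3))))
    for i in range(1,len(st)):
        if st[i,4]<120 or st[i,4]>5000: continue
        v,u=np.nonzero(l==i); h=cv2.convexHull(np.c_[u,v].astype(np.float32)).reshape(-1,2)
        for zz in (.0,.033,):
            r=cv2.minAreaRect((onz(C,h,zz)[:,:2]*1000).astype(np.float32)); print(n,ce[i].round(),zz,np.round(r,1) if 0 else [np.round(x,1) for x in r])
p=np.load('side0.npz')['p'][135:230,180:310]; cv2.imwrite('pics/case_side.png',cv2.resize(p,None,fx=6,fy=6,interpolation=cv2.INTER_CUBIC)[:,:,::-1])
E
```

```text
rim FL,FR(charger),BR,BL [[644.7, 3.8, 62.0], [413.8, -25.2, 62.0], [390.7, 138.0, 62.0], [621.1, 174.9, 62.0]]
[np.float64(0.2327), np.float64(0.1648), np.float64(0.2334), np.float64(0.1727)]
scene [254. 179.] 0.0 [array([ 439.6, -304.2]), array([ 67.4, 144. ]), np.float64(28.7)]
scene [254. 179.] 0.033 [array([ 457.8, -284.8]), array([ 65.2, 139.2]), np.float64(28.7)]
scene [320. 182.] 0.0 [array([ 316.5, -153. ]), array([114. ,  42.9]), np.float64(54.4)]
scene [320. 182.] 0.033 [array([ 338.9, -138.7]), array([110.2,  41.5]), np.float64(54.4)]
side [211. 265.] 0.0 [array([ 328.1, -132.6]), array([122.9,  46. ]), np.float64(54.6)]
side [211. 265.] 0.033 [array([ 321.2, -165.9]), array([116.9,  43.7]), np.float64(54.6)]
side [286. 287.] 0.0 [array([ 453.5, -277.8]), array([ 68.9, 152.5]), np.float64(28.0)]
side [286. 287.] 0.033 [array([ 440.4, -303.9]), array([ 65.5, 145. ]), np.float64(28.0)]
```

View pics/case_side.png

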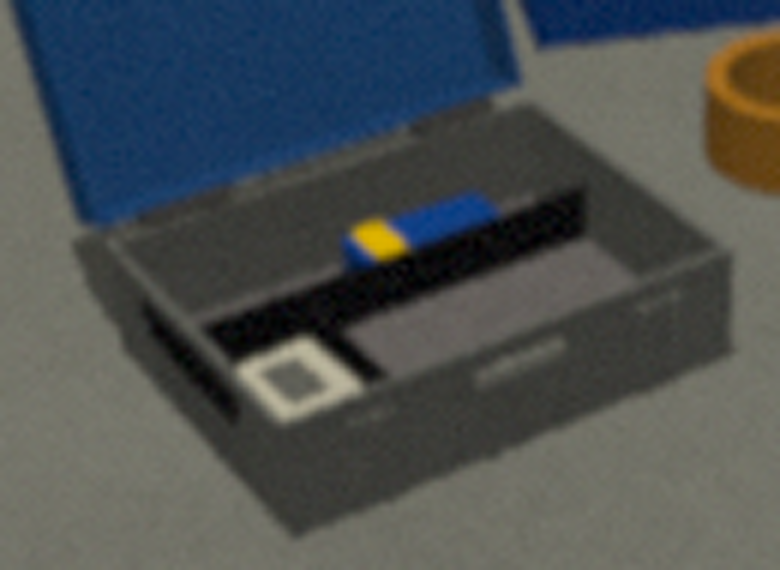

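The side crop shows the front rim corners at about side (302,177) and (228,206). Things that could be taken for the meter:
- Large red meter at scene (253,175): 139 mm long and 32 mm high, so it matches.
- Small red meter at scene (321,177): 105 mm long and 26 mm high, so it doesn't.

I choose the large one. I'll fly over the case for wrist views and check the choice up close.

play_rows --pt "-1 -0.8 -1 0" --pt "-1 -0.8 -1 0" --pt "-1 -0.8 -1 0" --pt "-1 -0.8 -1 0" --pt "-1 -0.8 -1 0" --pt "-1 -0.8 -1 0" --pt "-1 -0.8 -1 0" --pt "-1 -0.8 -1 0" --claw 100

```text
t: 1.1
eef_pos: [0.34, 0.3952, 0.3589]
tool_rot: [-0.0, 0.198, 0.98, -0.0]
contact_force: [-0.3, 0.3, -0.7]
finger_gap: 0.996
grip_force: 0.0
```

play_rows --pt "-1 -0.8 -1 0" --pt "-1 -0.8 0 0" --pt "-1 -0.8 0 0" --pt "-1 -0.8 0 0" --pt "-1 -0.8 0 0" --pt "-1 -0.8 0 0" --pt "-1 -0.8 0 0" --pt "-1 -0.8 0 0"

```text
t: 2.1
eef_pos: [0.4379, 0.2153, 0.3783]
tool_rot: [-0.0, 0.198, 0.98, -0.0]
contact_force: [0.1, 0.1, -0.5]
finger_gap: 1.003
grip_force: 0.0
```

play_rows --pt "-1 -0.8 0 0" --pt "-1 -0.8 0 0" --pt "-1 -0.8 0 0" --pt "-1 -0.8 0 0" --pt "-1 -0.8 0 0" --pt "-1 -0.8 0 0" --pt "-1 -0.8 0 0" --pt "0 0 0 0"

```text
t: 3.1
eef_pos: [0.5239, 0.0575, 0.378]
tool_rot: [-0.001, 0.199, 0.98, -0.0]
contact_force: [-0.8, -0.5, 0.2]
finger_gap: 0.999
grip_force: 0.0
```

```bash
python3 - <<'E'
from h import *
p,d,C=shot('wrist','pics/w1.png'); s=ctrl.sense(); print(s['t'],s['eef_pos'],s['tool_rot'],s['qpos'])
np.savez('w1.npz',p=p,d=d,R=C[2],t=C[3])
E
```

```text
3.15 [0.52330045 0.05851259 0.37810928] [-8.96669842e-04  1.98273530e-01  9.80146299e-01  1.88461601e-04] [-1.01395301e-01  2.26408375e-01  1.41074764e+00  5.52083783e-04
  1.50618439e+00 -1.27303526e+00]
```

View pics/w1.png

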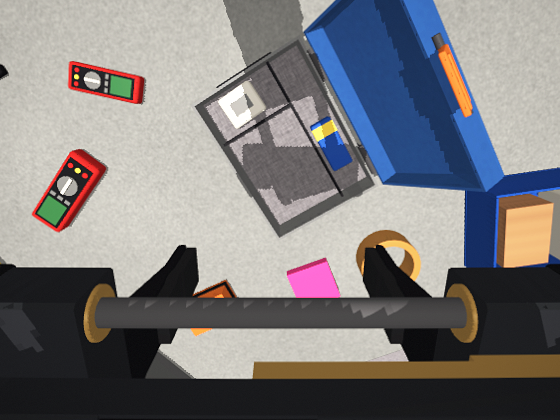

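The wrist view shows the big meter at (70,190) with its display at the lower left, the small one at (106,82), and the case rim corners at about (196,106), (279,236), (373,184) and (302,40). I'll measure from this view.

```bash
python3 - <<'E'
from h import *
z=np.load('w1.npz');p,d=z['p'],z['d'];K,D,_,_=cam('wrist');C=(K,D,z['R'],z['t'])
q=onz(C,[[196,106],[279,236],[373,184],[302,40]],.062)*1000
print('FR,FL,BL,BR',q.round(1).tolist(),[np.linalg.norm(q[i]-q[(i+1)%4]).round(1) for i in range(4)],'c',q.mean(0))
P=cloud(d,C)
Q=P[20:245,180:385][(P[20:245,180:385,2]>.056)&(P[20:245,180:385,2]<.067)]
print('rim z pts',len(Q),np.median(Q[:,2]) if len(Q) else 0)
g=cv2.cvtColor(p,cv2.COLOR_RGB2HSV)
for zz,name in((.0,'b'),(.033,'t')):
    red=(((g[...,0]<6)|(g[...,0]>172))&(g[...,1]>150)&(g[...,2]>60)).astype(np.uint8); red[:,200:]=0;red[260:]=0
    _,l,st,ce=cv2.connectedComponentsWithStats(cv2.morphologyEx(red,cv2.MORPH_CLOSE,np.ones((5,5))))
    for i in range(1,len(st)):
        if st[i,4]<300: continue
        v,u=np.nonzero(l==i);r=cv2.minAreaRect((onz(C,cv2.convexHull(np.c_[u,v].astype(np.float32)).reshape(-1,2),zz)[:,:2]*1000).astype(np.float32))
        m=(l==i);T=P[m&(d>0)&(P[...,2]>.02)]
        print(name,ce[i].round(),[np.round(x,1) for x in r],np.percentile(T[:,2],90))
print('floor z?',P[200,275],P[120,245],'cam height',(-C[2].T@C[3]))
# lid free edge/latch cloud
org=(g[...,0]>5)&(g[...,0]<20)&(g[...,1]>180)&(d>0); org[:, :400]=0; org[130:]=0
L=P[org];print('latch',len(L),L.min(0),L.max(0))
c=p[140:240,20:120];cv2.imwrite('pics/meter.png',cv2.resize(c,None,fx=4,fy=4)[:,:,::-1])
E
```

```text
FR,FL,BL,BR [[412.5, -23.5, 62.0], [639.1, 6.7, 62.0], [616.7, 169.5, 62.0], [392.1, 145.0, 62.0]] [np.float64(228.6), np.float64(164.4), np.float64(225.9), np.float64(169.7)] c [515.11059141  74.40280952  62.        ]
rim z pts 4806 0.06211332328445529
b [107.  82.] [array([ 321.7, -150.9]), array([115. ,  41.8]), np.float64(54.3)] 0.02478401155789185
b [ 76. 185.] [array([ 447. , -303.4]), array([ 61.2, 156.5]), np.float64(27.8)] 0.0323616925355561
t [107.  82.] [array([ 329. , -136.8]), array([108.3,  39.4]), np.float64(54.3)] 0.02478401155789185
t [ 76. 185.] [array([ 447. , -280.3]), array([ 57.6, 147.3]), np.float64(27.8)] 0.0323616925355561
floor z? [0.59776767 0.01666982 0.00491315] [0.45735794 0.0287713  0.03640032] cam height [0.44683671 0.09045581 0.56355096]
latch 825 [0.46289082 0.21935191 0.22765618] [0.52200622 0.24809959 0.26909879]
```

View pics/meter.png

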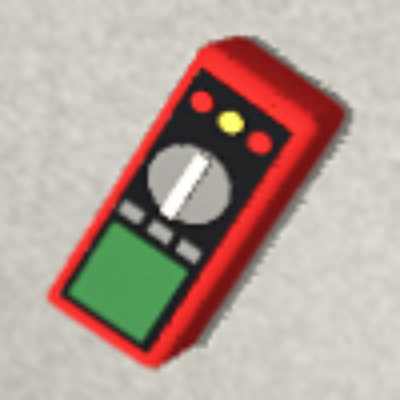

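The crop confirms the large meter lying display up, with a green display and a dial. I'll move over it for an exact view.

play_rows --pt "0 0 0 0.91" --pt "0 0 0 0.91" --pt "0 0 0 0.91" --pt "0 0 0 0.91" --pt "0 0 0 0.91" --pt "-1 -0.65 0 0" --pt "-1 -0.65 0 0" --pt "-1 -0.65 0.4 0"

```text
t: 4.15
eef_pos: [0.5171, -0.0119, 0.3712]
tool_rot: [0.0, 0.514, 0.858, 0.0]
contact_force: [0.1, 0.4, -0.4]
finger_gap: 1.001
grip_force: 0.0
```

play_rows --pt "-1 -0.65 0.4 0" --pt "-1 -0.65 0.4 0" --pt "-1 -0.65 0.4 0" --pt "-1 -0.65 0.4 0" --pt "-1 -0.65 0.4 0" --pt "-1 -0.65 0.4 0" --pt "-1 -0.65 0.4 0" --pt "-1 -0.65 0.4 0"

```text
t: 5.15
eef_pos: [0.5009, -0.2019, 0.3065]
tool_rot: [-0.0, 0.514, 0.858, 0.0]
contact_force: [0.5, 0.5, -0.9]
finger_gap: 0.997
grip_force: 0.0
```

play_rows --pt "-1 -0.65 0.4 0" --pt "-1 -0.65 0.4 0" --pt "-1 -0.65 0.4 0" --pt "-1 -0.65 0.4 0" --pt "-1 -0.65 0.4 0" --pt "-1 -0.65 0.4 0" --pt "0 0 0 0" --pt "0 0 0 0"

```text
t: 6.15
eef_pos: [0.4887, -0.3451, 0.2587]
tool_rot: [-0.0, 0.514, 0.858, 0.0]
contact_force: [0.3, 0.2, 0.3]
finger_gap: 1.003
grip_force: 0.0
```

```bash
cat > m.py <<'E'
from h import *
p,d,C=shot('wrist','pics/w2.png'); s=ctrl.sense(); print(s['t'],s['eef_pos'],s['tool_rot'])
P=cloud(d,C); g=cv2.cvtColor(p,cv2.COLOR_RGB2HSV)
# everything between 22 and 45 mm high, connected, containing red
m=((d>0)&(P[...,2]>.020)&(P[...,2]<.045)).astype(np.uint8)
_,l,st,ce=cv2.connectedComponentsWithStats(m)
red=((g[...,0]<6)|(g[...,0]>172))&(g[...,1]>150)
for i in range(1,len(st)):
    if st[i,4]<1500 or red[l==i].mean()<.1: continue
    T=P[l==i]; top=T[T[:,2]>.026]
    for n,X in(('all',T),('top',top)):
        r=cv2.minAreaRect((X[:,:2]*1000).astype(np.float32)); print(n,ce[i].round(),st[i],[np.round(x,1) for x in r],np.median(X[:,2]).round(4))
    c=top[:,:2].mean(0);w,V=np.linalg.eigh(np.cov((top[:,:2]-c).T));print('pca',c,np.degrees(np.arctan2(V[1,1],V[0,1])))
z=np.load('w1.npz');K,D,_,_=C;C1=(K,D,z['R'],z['t']);P=cloud(z['d'],C1);p=z['p'];g=cv2.cvtColor(p,cv2.COLOR_RGB2HSV)
m=np.zeros(p.shape[:2],bool);m[20:250,180:385]=1
m&=(abs(P[...,2]-.062)<.003)&(g[...,1]<80)
np.save('rim.npy',P[m])
ux=np.array([np.cos(np.radians(97.8)),np.sin(np.radians(97.8))]);
Q=P[m][:,:2]; 
for a in (97,97.5,98,98.5):
    x=np.array([np.cos(np.radians(a)),np.sin(np.radians(a))]);y=np.array([-x[1],x[0]])
    X=Q@x;Y=Q@y;print(a,np.percentile(X,[.3,99.7]).round(4),np.percentile(Y,[.3,99.7]).round(4),np.histogram(Y,12)[0], np.histogram(X,12)[0])
E
python3 m.py
```

```text
6.2 [ 0.48889465 -0.34473586  0.25891394] [-8.26048408e-05  5.14104327e-01  8.57727623e-01  2.42465353e-04]
all [271. 107.] [ 247   47   48  124 5630] [array([ 447.5, -291.5]), array([ 54.1, 140.4]), np.float64(27.7)] 0.032
top [271. 107.] [ 247   47   48  124 5630] [array([ 447.4, -291.4]), array([ 53.6, 139.5]), np.float64(27.7)] 0.0321
pca [ 0.44565273 -0.28789341] 117.8042323836877
97 [-0.0798  0.0994] [-0.6412 -0.3991] [391  74  77  84  80  84  87  90  93 100 105 505] [521  65  62  64  68  66  66  68  66  69  72 583]
97.5 [-0.0835  0.0943] [-0.6408 -0.3998] [393  73  79  82  80  83  86  89  94  99 103 509] [524  63  61  66  67  67  64  67  67  66  72 586]
98 [-0.0877  0.09  ] [-0.6408 -0.4   ] [394  71  78  84  78  84  86  89  94 101 102 509] [524  63  60  65  67  68  63  66  68  68  71 587]
98.5 [-0.093  0.086] [-0.6412 -0.3995] [391  74  79  82  78  85  86  90  95 100 104 506] [521  62  61  65  65  68  66  66  66  69  70 591]
```

play_rows --pt "0.83 -0.14 1 0" --pt "0.83 -0.14 1 0" --pt "0.83 -0.14 1 0" --pt "0.83 -0.14 1 0" --pt "0 0 1 0" --pt "0 0 1 0" --pt "0 0 1 0" --pt "0 0 0.5 0"

```text
t: 7.2
eef_pos: [0.4477, -0.291, 0.1084]
tool_rot: [-0.0, 0.514, 0.858, 0.0]
contact_force: [0.5, 0.7, -0.5]
finger_gap: 1.0
grip_force: 0.0
```

play_rows --pt "0 0 0 0"

```text
t: 7.32
eef_pos: [0.4477, -0.2914, 0.1086]
tool_rot: [-0.0, 0.514, 0.858, 0.0]
contact_force: [-0.2, 0.7, 0.4]
finger_gap: 0.996
grip_force: 0.0
```

Aligned; I descend 88 mm and close.

play_rows --pt "0 0 1 0" --pt "0 0 1 0" --pt "0 0 1 0" --pt "0 0 1 0" --pt "0 0 0.4 0" --pt "0 0 0 0"

```text
t: 8.07
eef_pos: [0.4479, -0.2921, 0.021]
tool_rot: [0.0, 0.514, 0.858, -0.0]
contact_force: [-0.5, -0.0, -0.7]
finger_gap: 0.999
grip_force: 0.0
```

play_rows --pt "0 0 0 0" --pt "0 0 0 0" --pt "0 0 0 0" --pt "0 0 0 0" --pt "0 0 0 0" --pt "0 0 0 0" --claw 45 --squeeze 25

```text
t: 8.82
eef_pos: [0.4477, -0.292, 0.0207]
tool_rot: [0.0, 0.514, 0.858, -0.0]
contact_force: [-0.0, -0.3, -0.2]
finger_gap: 0.472
grip_force: 0.0
```

```bash
python3 - <<'E'
from h import *
p,d,C=shot('wrist','pics/w3.png');p2,_,_=shot('side');s=ctrl.sense();print(s['finger_gap'],s['grip_force'],s['eef_pos'],s['contact_force'])
a=cv2.resize(p,(448,336));b=cv2.resize(p2[200:340,190:350],(352,308));b=cv2.copyMakeBorder(b,0,28,0,0,0)
cv2.imwrite('pics/g1.png',np.hstack([a,b])[:,:,::-1])
E
```

```text
0.4584721956819386 0.0 [ 0.4476513  -0.29197707  0.0207155 ] [-0.38827074 -0.61360317  0.44445457]
```

View pics/g1.png

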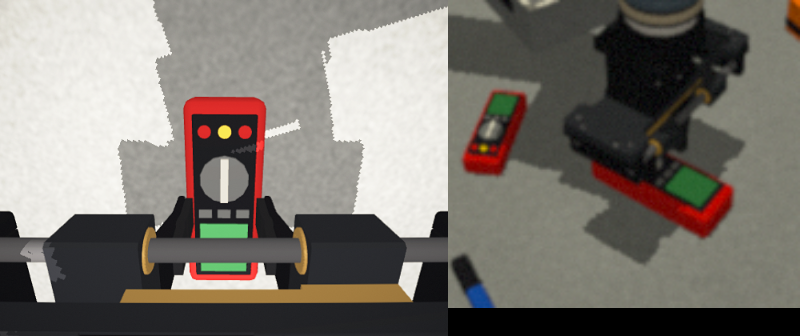

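The wrist view shows the fingers straddling the meter without touching it yet (the opening isn't proportional to millimetres). I'll close further.

play_rows --pt "0 0 0 0" --pt "0 0 0 0" --pt "0 0 0 0" --pt "0 0 0 0" --claw 10 --squeeze 25

```text
t: 9.43
eef_pos: [0.4477, -0.292, 0.0208]
tool_rot: [-0.0, 0.514, 0.858, 0.0]
contact_force: [-0.0, 0.0, 1.3]
finger_gap: 0.129
grip_force: 0.0
```

```bash
python3 - <<'E'
from h import *
s=ctrl.sense();p,d,C=shot('wrist','pics/w4.png');P=cloud(d,C)
print(s['finger_gap'],s['grip_force'])
W=Ro.from_quat(np.r_[s['tool_rot'][1:],s['tool_rot'][0]]).as_matrix();e=np.array(s['eef_pos'])
for n,v in dict(tcp=(0,0,0),tip=(0,0,.014),padL=(0,-.027,0),padR=(0,.027,0)).items(): print(n,proj(C,e+W@np.array(v)).round())
g=cv2.cvtColor(p,cv2.COLOR_RGB2HSV);red=((g[...,0]<6)|(g[...,0]>172))&(g[...,1]>150)&(d>0)
T=P[red];T=T[(T[:,2]>.026)&(T[:,2]<.045)];r=cv2.minAreaRect((T[:,:2]*1000).astype(np.float32));print([np.round(x,1) for x in r],len(T))
t=P.reshape(-1,3)-e; t=(t@W).reshape(P.shape)
for row in (240,270,300,330,350):
    print(row,[(u,(t[row,u]*1000).round().astype(int).tolist()) for u in range(150,420,20)])
E
```

```text
0.12893436893578655 0.0
tcp [[280. 246.]]
tip [[280. 237.]]
padL [[234. 246.]]
padR [[326. 246.]]
[array([ 446.8, -290.8]), array([ 53.1, 138.2]), np.float64(27.7)] 4846
240 [(150, [-5, -85, 21]), (170, [-5, -72, 21]), (190, [-5, -59, 21]), (210, [-5, -46, 21]), (230, [-5, -33, 21]), (250, [9, -17, -12]), (270, [10, -5, -15]), (290, [10, 5, -15]), (310, [9, 16, -13]), (330, [-5, 32, 21]), (350, [-5, 45, 21]), (370, [-5, 58, 20]), (390, [-5, 71, 20]), (410, [-6, 85, 22])]
270 [(150, [38, -36, -100]), (170, [38, -31, -100]), (190, [38, -25, -100]), (210, [38, -20, -99]), (230, [38, -14, -99]), (250, [12, -13, -51]), (270, [-9, -6, -12]), (290, [84, 0, -185]), (310, [11, 13, -50]), (330, [39, 14, -101]), (350, [38, 20, -100]), (370, [38, 25, -100]), (390, [38, 31, -99]), (410, [38, 36, -100])]
300 [(150, [38, -31, -115]), (170, [38, -26, -115]), (190, [38, -21, -115]), (210, [37, -17, -113]), (230, [39, -12, -116]), (250, [33, -8, -107]), (270, [34, -3, -108]), (290, [34, 3, -108]), (310, [33, 8, -107]), (330, [38, 12, -114]), (350, [38, 17, -115]), (370, [38, 21, -115]), (390, [37, 26, -114]), (410, [38, 31, -115])]
330 [(150, [32, -31, -117]), (170, [32, -26, -117]), (190, [31, -21, -116]), (210, [31, -17, -117]), (230, [31, -12, -117]), (250, [9, -10, -87]), (270, [-49, -6, -12]), (290, [-49, 6, -13]), (310, [6, 10, -84]), (330, [32, 12, -117]), (350, [32, 16, -117]), (370, [31, 21, -117]), (390, [32, 26, -117]), (410, [31, 31, -117])]
350 [(150, [25, -32, -117]), (170, [25, -27, -117]), (190, [26, -22, -117]), (210, [26, -17, -117]), (230, [26, -12, -117]), (250, [2, -10, -89]), (270, [-93, -8, 22]), (290, [-92, 7, 21]), (310, [-1, 10, -86]), (330, [26, 12, -117]), (350, [25, 17, -116]), (370, [26, 22, -117]), (390, [26, 27, -117]), (410, [26, 31, -118])]
```

View pics/w4.png

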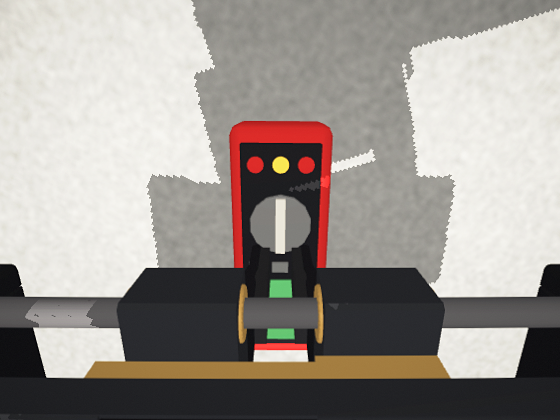

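The jaws have closed above the meter without gripping: in this view the finger ends at about (250,250) and (312,250) are in front of its face. I need to find where the fingertips really are.

```bash
python3 - <<'E'
from h import *
s=ctrl.sense();p,d,C=shot('wrist');P=cloud(d,C)
W=Ro.from_quat(np.r_[s['tool_rot'][1:],s['tool_rot'][0]]).as_matrix();e=np.array(s['eef_pos'])
t=((P.reshape(-1,3)-e)@W).reshape(P.shape)*1000
for u in (245,250,254,258,262,302,306,310): print(u,[(r,t[r,u].round().astype(int).tolist()) for r in range(244,300,6)])
print(s['qpos'],s['contact_force'])
# points in scene/side cams close to TCP: lowest dark finger points
for n in('scene','side'):
    p,d,C=shot(n);Q=((cloud(d,C).reshape(-1,3)-e)@W)*1000;k=(abs(Q[:,0])<40)&(abs(Q[:,1])<110)&(Q[:,2]>-150)&(d.ravel()>0);Q=Q[k]
    hh=np.histogram(Q[:,2],bins=np.arange(-150,40,10));print(n,list(zip(hh[1].astype(int),hh[0])))
    for lo in range(-120,30,15):
        S=Q[(Q[:,2]>=lo)&(Q[:,2]<lo+15)]
        if len(S):print(lo,np.percentile(S,[2,98],axis=0).round().tolist())
E
```

```text
245 [(244, [6, -19, -11]), (250, [3, -20, -11]), (256, [-1, -20, -11]), (262, [-5, -20, -11]), (268, [38, -10, -98]), (274, [37, -10, -100]), (280, [36, -10, -101]), (286, [37, -9, -106]), (292, [37, -9, -109]), (298, [35, -9, -109])]
250 [(244, [6, -17, -11]), (250, [3, -17, -11]), (256, [-1, -17, -11]), (262, [-4, -17, -13]), (268, [11, -13, -48]), (274, [12, -13, -54]), (280, [11, -13, -58]), (286, [11, -12, -63]), (292, [12, -12, -69]), (298, [33, -8, -106])]
254 [(244, [6, -14, -11]), (250, [11, -13, -29]), (256, [12, -12, -38]), (262, [11, -12, -42]), (268, [11, -12, -48]), (274, [11, -11, -54]), (280, [11, -11, -58]), (286, [11, -11, -62]), (292, [11, -10, -68]), (298, [33, -7, -106])]
258 [(244, [6, -12, -12]), (250, [11, -11, -28]), (256, [11, -11, -36]), (262, [11, -10, -41]), (268, [11, -10, -47]), (274, [9, -10, -50]), (280, [10, -9, -56]), (286, [10, -9, -61]), (292, [9, -9, -64]), (298, [33, -6, -106])]
262 [(244, [8, -10, -15]), (250, [10, -9, -27]), (256, [10, -9, -34]), (262, [10, -9, -39]), (268, [10, -8, -45]), (274, [10, -8, -51]), (280, [9, -8, -55]), (286, [10, 
[... 2077 characters left out ...]
t64(-40), np.int64(49)), (np.int64(-30), np.int64(24)), (np.int64(-20), np.int64(332)), (np.int64(-10), np.int64(126)), (np.int64(0), np.int64(96)), (np.int64(10), np.int64(1006)), (np.int64(20), np.int64(845))]
-120 [[-39.0, -93.0, -120.0], [22.0, 79.0, -105.0]]
-105 [[-39.0, -88.0, -105.0], [32.0, 81.0, -95.0]]
-90 [[-12.0, -33.0, -90.0], [-12.0, -33.0, -90.0]]
-75 [[-12.0, -19.0, -71.0], [0.0, -11.0, -60.0]]
-60 [[-12.0, -17.0, -59.0], [-3.0, 9.0, -46.0]]
-45 [[-12.0, -15.0, -45.0], [6.0, 11.0, -30.0]]
-30 [[-37.0, -17.0, -29.0], [11.0, 13.0, -15.0]]
-15 [[-39.0, -28.0, -15.0], [31.0, 22.0, -1.0]]
0 [[-38.0, -29.0, 0.0], [38.0, -26.0, 14.0]]
15 [[-38.0, -108.0, 17.0], [38.0, 106.0, 22.0]]
```

The measured tips sit about 26 mm behind the reported TCP instead of 14 mm ahead, so the tool is roughly 40 mm shorter than stated. I'll open the jaws and measure the tip precisely.

play_rows --pt "0 0 0 0" --pt "0 0 0 0" --pt "0 0 0 0" --pt "0 0 0 0" --pt "0 0 0 0" --pt "0 0 0 0" --pt "0 0 0 0" --claw 100

```text
t: 10.5
eef_pos: [0.4477, -0.292, 0.0208]
tool_rot: [0.0, 0.514, 0.858, -0.0]
contact_force: [0.0, 0.2, 0.3]
finger_gap: 0.818
grip_force: 0.0
```

```bash
python3 - <<'E'
from h import *
s=ctrl.sense();W=Ro.from_quat(np.r_[s['tool_rot'][1:],s['tool_rot'][0]]).as_matrix();e=np.array(s['eef_pos']);print(e,s['finger_gap'])
for n in('wrist','side','scene'):
    p,d,C=shot(n);Q=((cloud(d,C).reshape(-1,3)-e)@W)*1000
    k=(d.ravel()>0)&(abs(Q[:,0])<16)&(abs(Q[:,1])<70)&(abs(Q[:,1])>33)&(Q[:,2]>-75)&(Q[:,2]<15);S=Q[k]
    print(n,len(S))
    if len(S):
        for sg in(-1,1):
            T=S[S[:,1]*sg>0]
            if len(T):print(sg,'max z',np.sort(T[:,2])[-6:].round(1),'y',np.percentile(abs(T[:,1]),[2,98]).round(1),'x',np.percentile(T[:,0],[2,98]).round(1))
    B=Q[(d.ravel()>0)&(abs(Q[:,0])<45)&(abs(Q[:,1])<100)&(Q[:,2]<-75)&(Q[:,2]>-160)];print('body max z',np.sort(B[:,2])[-20:][::5].round(1))
E
```

```text
[ 0.44768177 -0.29201089  0.02075619] 0.817968073846521
wrist 4481
-1 max z [-23.3 -23.1 -23.  -22.7 -22.7 -22.2] y [35.3 47.5] x [-8.7 11.8]
1 max z [-22.9 -22.9 -22.8 -22.7 -22.6 -22.6] y [35.5 47.4] x [-8.9 11.7]
body max z [-75.5 -75.4 -75.3 -75. ]
side 175
-1 max z [-27.2 -27.2 -26.9 -26.2 -25.2 -25. ] y [38.8 47.8] x [-12.6   8.7]
1 max z [-26.4 -26.  -25.6 -25.2 -24.5 -23.7] y [35.7 45.9] x [-11.9   8.8]
body max z [-92.  -89.  -86.5 -79.9]
scene 56
-1 max z [-41.3 -39.  -37.8 -36.3 -34.1 -30.9] y [38.3 45.3] x [-11.8   8.7]
1 max z [-29.1 -29.1 -28.8 -26.7 -26.4 -25. ] y [43.8 49.6] x [-12.    8.3]
body max z [-98.5 -97.6 -97.3 -96.9]
```

All views put the tips about 24 mm behind the reported TCP, centred laterally. I'll descend another 37 mm, watching the force, and grip.

play_rows --pt "0 0 0.6 0" --pt "0 0 0.6 0" --pt "0 0 0.6 0" --pt "0 0 0 0"

```text
t: 11.15
eef_pos: [0.4468, -0.2912, -0.0167]
tool_rot: [-0.001, 0.514, 0.858, 0.0]
contact_force: [0.2, 0.4, 0.2]
finger_gap: 0.998
grip_force: 0.0
```

play_rows --pt "0 0 0 0" --pt "0 0 0 0" --pt "0 0 0 0" --pt "0 0 0 0" --pt "0 0 0 0" --pt "0 0 0 0" --claw 40 --squeeze 25

```text
t: 11.9
eef_pos: [0.4478, -0.2921, -0.015]
tool_rot: [0.0, 0.514, 0.858, -0.0]
contact_force: [0.2, 0.3, 2.7]
finger_gap: 0.617
grip_force: 25.0
```

Gripped: 53.7 mm opening at 25 N. I lift, carry and turn.

play_rows --pt "0 0 -0.5 0" --pt "0 0 -1 0" --pt "0 0 -1 0" --pt "0.98 0.98 -1 0" --pt "0.98 0.98 -1 0" --pt "0.98 0.98 -1 0" --pt "0.98 0.98 -1 0" --pt "0.98 0.98 -0.5 0"

```text
t: 12.9
eef_pos: [0.4882, -0.1585, 0.126]
tool_rot: [0.001, 0.514, 0.858, 0.0]
contact_force: [0.5, -0.2, -2.0]
finger_gap: 0.619
grip_force: 25.0
```

play_rows --pt "0.98 0.98 0 0" --pt "0.98 0.98 0 0" --pt "0.98 0.98 0 0" --pt "0.98 0.98 0 0" --pt "0.98 0.98 0 0" --pt "0.98 0.98 0 0" --pt "0.98 0.98 0 0" --pt "0.98 0.98 0 0"

```text
t: 13.9
eef_pos: [0.5519, 0.0538, 0.1248]
tool_rot: [-0.0, 0.514, 0.858, -0.0]
contact_force: [0.9, 0.5, -2.7]
finger_gap: 0.618
grip_force: 25.0
```

play_rows --pt "0 0 0 -0.9" --pt "0 0 0 -0.9" --pt "0 0 0 -0.9" --pt "0 0 0 -0.9" --pt "0 0 0 -0.9" --pt "0 0 0 -0.9" --pt "0 0 0 -0.9" --pt "0 0 0 -0.9"

```text
t: 14.9
eef_pos: [0.5516, 0.0529, 0.1247]
tool_rot: [-0.001, -0.002, 1.0, 0.0]
contact_force: [0.1, -0.2, -1.7]
finger_gap: 0.618
grip_force: 25.0
```

play_rows --pt "0 0 0 -0.9" --pt "0 0 0 0"

```text
t: 15.15
eef_pos: [0.5518, 0.0529, 0.1247]
tool_rot: [-0.0, -0.067, 0.998, 0.0]
contact_force: [0.5, 0.1, -2.1]
finger_gap: 0.624
grip_force: 25.0
```

```bash
python3 - <<'E'
from h import *
s=ctrl.sense();q=s['tool_rot'];W=Ro.from_quat(np.r_[q[1:],q[0]]).as_matrix();e=np.array(s['eef_pos']);print(s['t'],e,np.degrees(np.arctan2(W[1,1],W[0,1])),s['grip_force'],s['finger_gap'])
dv=np.array([.5533,.0523,e[2]])-e;print('tool delta mm',(W.T@dv*1000).round(1))
p,d,C=shot('wrist');P=cloud(d,C);g=cv2.cvtColor(p,cv2.COLOR_RGB2HSV);red=((g[...,0]<6)|(g[...,0]>172))&(g[...,1]>150)&(d>0)
T=P[red];T=T[abs(T[:,:2]-e[:2]).max(1)<.1];t=((T-e)@W)*1000;t=t[abs(t[:,2]-np.percentile(t[:,2],5))<6]
print('meter top in tool',len(t),[np.round(x,1) for x in cv2.minAreaRect(t[:,:2].astype(np.float32))],np.median(t[:,2]))
# case rim again
m=(abs(P[...,2]-.062)<.004)&(g[...,1]<80)&(d>0)&(np.hypot(P[...,0]-.515,P[...,1]-.073)<.16);Q=P[m][:,:2]-[.5151,.0734]
a=np.radians(97.7);x=np.array([np.cos(a),np.sin(a)]);y=np.array([-x[1],x[0]]);print('rim',len(Q),np.percentile(Q@x,[1,99]),np.percentile(Q@y,[1,99]))
E
```

```text
15.15 [0.55175601 0.05286755 0.12472715] 97.62863854953775 24.981500194408 0.6239821705367163
tool delta mm [-1.5 -0.8 -0. ]
meter top in tool 6700 [array([12.6,  0.4]), array([115.1,  51.9]), np.float64(0.3)] -44.778948092589324
rim 4362 [-0.08884397  0.09156373] [-0.07745804  0.10815983]
```

Centred. Now lowering into the compartment, slowing near the floor.

play_rows --pt "-0.07 -0.04 1 0" --pt "0 0 1 0" --pt "0 0 1 0" --pt "0 0 1 0" --pt "0 0 1 0" --pt "0 0 0.8 0" --pt "0 0 0.4 0" --pt "0 0 0 0"

```text
t: 16.2
eef_pos: [0.5536, 0.0522, 0.0004]
tool_rot: [-0.0, -0.067, 0.998, 0.0]
contact_force: [0.7, -0.7, -2.4]
finger_gap: 0.619
grip_force: 25.0
```

play_rows --pt "0 0 0.15 0" --pt "0 0 0.12 0" --pt "0 0 0 0"

```text
t: 16.58
eef_pos: [0.5539, 0.0522, -0.0045]
tool_rot: [0.0, -0.067, 0.998, -0.0]
contact_force: [0.6, 0.5, -2.5]
finger_gap: 0.617
grip_force: 25.0
```

play_rows --pt "0 0 0.1 0" --pt "0 0 0.08 0" --pt "0 0 0 0"

```text
t: 16.95
eef_pos: [0.5537, 0.0522, -0.0084]
tool_rot: [-0.0, -0.067, 0.998, 0.0]
contact_force: [-0.2, 0.9, -2.9]
finger_gap: 0.617
grip_force: 25.0
```

play_rows --pt "0 0 0.06 0" --pt "0 0 0.06 0" --pt "0 0 0 0"

```text
t: 17.32
eef_pos: [0.554, 0.0522, -0.009]
tool_rot: [0.0, -0.067, 0.998, -0.0]
contact_force: [-2.9, -0.1, 9.7]
finger_gap: 0.614
grip_force: 25.0
```

Contact felt at the expected height, so I release and retreat.

play_rows --pt "0 0 -0.04 0" --pt "0 0 0 0" --pt "0 0 0 0" --pt "0 0 0 0" --claw 75

```text
t: 17.82
eef_pos: [0.5538, 0.0522, -0.0101]
tool_rot: [-0.0, -0.067, 0.998, 0.0]
contact_force: [-0.4, 0.7, 1.1]
finger_gap: 0.751
grip_force: 0.0
```

play_rows --pt "0 0 -0.5 0" --pt "0 0 -1 0" --pt "0 0 -1 0" --pt "0 0 -1 0" --pt "0 0 -1 0" --pt "0 0 -1 0" --pt "0 0 -1 0" --pt "0 0 -1 0"

```text
t: 18.82
eef_pos: [0.5537, 0.0522, 0.1415]
tool_rot: [0.0, -0.067, 0.998, -0.0]
contact_force: [-0.1, 0.2, -0.1]
finger_gap: 0.746
grip_force: 0.0
```

```bash
python3 - <<'E'
from h import *
s=ctrl.sense();q=s['tool_rot'];W=Ro.from_quat(np.r_[q[1:],q[0]]).as_matrix();e=np.array(s['eef_pos']);print(s['t'],e,s['finger_gap'])
a=np.radians(97.7);x=np.array([np.cos(a),np.sin(a)]);y=np.array([-x[1],x[0]]);R=np.c_[x,y]
p,d,C=shot('wrist');P=cloud(d,C);g=cv2.cvtColor(p,cv2.COLOR_RGB2HSV);red=((g[...,0]<6)|(g[...,0]>172))&(g[...,1]>150)&(d>0)
T=P[red];T=T[(T[:,2]>.03)&(T[:,2]<.05)];L=(T[:,:2]-[.5151,.0734])@R*1000
print('meter in case',len(L),[np.round(v,1) for v in cv2.minAreaRect(L.astype(np.float32))],np.percentile(T[:,2],[5,50,95]))
org=(g[...,0]>5)&(g[...,0]<20)&(g[...,1]>180)&(d>0)
for n in('wrist','scene','side'):
    p,d,C=shot(n);P=cloud(d,C);g=cv2.cvtColor(p,cv2.COLOR_RGB2HSV)
    L=np.c_[(P.reshape(-1,3)[:,:2]-[.5151,.0734])@R*1000,P.reshape(-1,3)[:,2]*1000].reshape(P.shape)
    near=(abs(L[...,0]-180)<80)&(abs(L[...,1])<130)&(L[...,2]>75)&(d>0)
    o=near&(g[...,0]>4)&(g[...,0]<20)&(g[...,1]>170);b=near&(g[...,0]>100)&(g[...,0]<125)&(g[...,1]>120)
    for k,m in(('latch',o),('lid',b)):
        if m.sum()>20:
            S=L[m];print(n,k,m.sum(),np.percentile(S,[1,99],axis=0).round().tolist())
            if k=='lid':top=S[S[:,2]>np.percentile(S[:,2],98)];print('  top',top.mean(0).round())
E
```

```text
18.825 [0.55370068 0.05221451 0.14145163] 0.7464363449682664
meter in case 2955 [array([-25.9, -34.2]), array([138.2,  53.6]), np.float64(89.7)] [0.03186596 0.03566777 0.03875223]
wrist lid 19628 [[124.0, -76.0, 76.0], [147.0, 102.0, 131.0]]
  top [147. -43. 132.]
scene latch 330 [[150.0, -29.0, 150.0], [174.0, 85.0, 270.0]]
scene lid 3073 [[107.0, -121.0, 77.0], [182.0, 118.0, 230.0]]
  top [158. -31. 230.]
side latch 229 [[149.0, -26.0, 230.0], [171.0, 29.0, 270.0]]
side lid 3575 [[109.0, -115.0, 77.0], [179.0, 121.0, 228.0]]
  top [156.  36. 229.]
```

The meter lies flat at case (-26,-34) mm, right on the bed. Next I go over the lid on its robot side (case y +85, clear of the latch) and down behind it with the jaws shut.

play_rows --pt "0.75 0 -1 0" --pt "0.75 0 -1 0" --pt "0.75 0 -1 0" --pt "0.75 0 -1 0" --pt "0.75 0 -1 0" --pt "0.75 0 -1 0" --pt "0.75 0 -1 0" --pt "0.75 0 -1 0" --claw 0 --squeeze 10

```text
t: 20.02
eef_pos: [0.4337, 0.0361, 0.2997]
tool_rot: [-0.001, -0.067, 0.998, 0.0]
contact_force: [0.1, 0.2, 0.6]
finger_gap: 0.016
grip_force: 0.0
```

play_rows --pt "0 0.97 0 0" --pt "0 0.97 0 0" --pt "0 0.97 0 0" --pt "0 0.97 0 0" --pt "0 0.97 0 0" --pt "0 0.97 0 0" --pt "0 0.97 0 0" --pt "0 0.97 0 0"

```text
t: 21.02
eef_pos: [0.4133, 0.1903, 0.2989]
tool_rot: [-0.001, -0.067, 0.998, -0.0]
contact_force: [0.2, -0.2, -0.6]
finger_gap: 0.003
grip_force: 0.0
```

play_rows --pt "0 0.97 0 0" --pt "0 0.97 0 0" --pt "0 0.97 0 0" --pt "0 0.97 0 0" --pt "0 0.97 0 0" --pt "0 0 0 0"

```text
t: 21.78
eef_pos: [0.4003, 0.2864, 0.299]
tool_rot: [-0.001, -0.068, 0.998, -0.0]
contact_force: [0.3, -0.0, -0.6]
finger_gap: 0.003
grip_force: 0.0
```

```bash
cat > st.py <<'E'
from h import *
s=ctrl.sense();q=s['tool_rot'];W=Ro.from_quat(np.r_[q[1:],q[0]]).as_matrix();e=np.array(s['eef_pos'])
a=np.radians(97.7);R=np.array([[np.cos(a),-np.sin(a)],[np.sin(a),np.cos(a)]])
print(s['t'],'case xy mm',((e[:2]-[.5151,.0734])@R*1000).round(1),'tip z',e[2]+.0235,'yaw',np.degrees(np.arctan2(W[1,1],W[0,1])),s['finger_gap'],s['contact_force'])
E
python3 st.py
```

```text
21.775 case xy mm [226.5  85.2] tip z 0.3224718650298151 yaw 97.832868924564 0.0030980270149332237 [ 0.34377625 -0.00261235 -0.57602924]
```

play_rows --pt "0 0 1 0" --pt "0 0 1 0" --pt "0 0 1 0" --pt "0 0 1 0" --pt "0 0 1 0" --pt "0 0 1 0" --pt "0 -0.5 0.35 0" --pt "0 -0.5 0 0"

```text
t: 22.78
eef_pos: [0.4036, 0.2649, 0.1727]
tool_rot: [-0.001, -0.067, 0.998, -0.0]
contact_force: [0.2, -0.2, 0.8]
finger_gap: 0.003
grip_force: 0.0
```

play_rows --pt "0 -0.5 0 0" --pt "0 -0.5 0 0" --pt "0 -0.5 0 0" --pt "0 -0.5 0 0" --pt "0 -0.5 0 0" --pt "0 -0.5 0 0" --pt "0 -0.5 0 0"

```text
t: 23.65
eef_pos: [0.4129, 0.1958, 0.1729]
tool_rot: [-0.001, -0.067, 0.998, -0.0]
contact_force: [-0.5, 0.8, 1.3]
finger_gap: 0.006
grip_force: 0.5
```

```bash
python3 st.py; cat > lid.py <<'E'
from h import *
a=np.radians(97.7);R=np.array([[np.cos(a),-np.sin(a)],[np.sin(a),np.cos(a)]])
for n in('scene','side'):
    p,d,C=shot(n,f'pics/l_{n}.png');P=cloud(d,C).reshape(-1,3);g=cv2.cvtColor(p,cv2.COLOR_RGB2HSV).reshape(-1,3)
    L=np.c_[(P[:,:2]-[.5151,.0734])@R*1000,P[:,2]*1000]
    near=(L[:,0]>-160)&(L[:,0]<230)&(abs(L[:,1])<130)&(L[:,2]>60)&(d.ravel()>0)
    for k,m in(('latch',near&(abs(L[:,1])<60)&(g[:,0]>4)&(g[:,0]<20)&(g[:,1]>170)),('lid',near&(g[:,0]>100)&(g[:,0]<125)&(g[:,1]>120))):
        if m.sum()>20: print(n,k,m.sum(),np.percentile(L[m],[1,50,99],axis=0).round().tolist())
E
python3 lid.py
```

```text
23.65 case xy mm [135.   84.9] tip z 0.1963619852704285 yaw 97.72076821620672 0.005624320875027001 [-0.46444988  0.81944743  1.30172301]
scene latch 504 [[72.0, -30.0, 248.0], [89.0, -3.0, 264.0], [107.0, 27.0, 279.0]]
scene lid 1485 [[91.0, -121.0, 79.0], [107.0, -89.0, 241.0], [119.0, 72.0, 245.0]]
side latch 156 [[45.0, -26.0, 248.0], [73.0, 7.0, 270.0], [98.0, 50.0, 280.0]]
side lid 4768 [[48.0, -116.0, 70.0], [114.0, 5.0, 157.0], [119.0, 121.0, 300.0]]
```

The lid is upright with the latch leaning about 45° towards closing. I push on past balance, then back away.

play_rows --pt "0 -0.5 0 0" --pt "0 -0.5 0 0" --pt "0 -0.5 0 0" --pt "0 -0.5 0 0" --pt "0 -0.4 0 0" --pt "0 0 0 0"

```text
t: 24.5
eef_pos: [0.4197, 0.1486, 0.1731]
tool_rot: [-0.0, -0.067, 0.998, -0.0]
contact_force: [-0.5, -0.4, 0.1]
finger_gap: 0.003
grip_force: 0.0
```

```bash
python3 st.py;python3 lid.py
```

```text
24.5 case xy mm [87.3 84.4] tip z 0.1966071695674134 yaw 97.64998840326074 0.002588655988377286 [-0.45543364 -0.37806889  0.10622859]
scene latch 555 [[-10.0, -29.0, 235.0], [11.0, -2.0, 247.0], [32.0, 28.0, 256.0]]
scene lid 4199 [[22.0, -121.0, 82.0], [64.0, -47.0, 191.0], [112.0, 110.0, 240.0]]
side latch 119 [[-23.0, -32.0, 235.0], [-0.0, 5.0, 244.0], [30.0, 30.0, 250.0]]
side lid 3520 [[8.0, -117.0, 71.0], [73.0, 11.0, 151.0], [110.0, 121.0, 334.0]]
```

play_rows --pt "0 0.3 -0.5 0" --pt "0 0 -1 0" --pt "0 0 -1 0" --pt "0 0 -1 0" --pt "0 0 0 0" --pt "0 0 0 0"

```text
t: 25.35
eef_pos: [0.4183, 0.1555, 0.2429]
tool_rot: [-0.0, -0.068, 0.998, 0.0]
contact_force: [-0.2, -0.2, 1.2]
finger_gap: 0.005
grip_force: 0.0
```

```bash
python3 st.py;python3 lid.py
```

```text
25.35 case xy mm [94.3 84.9] tip z 0.26637193290692884 yaw 97.75208722912853 0.004692822729300126 [-0.20698874 -0.16234772  1.23134953]
scene latch 104 [[-111.0, -29.0, 61.0], [-102.0, -6.0, 75.0], [-95.0, 24.0, 84.0]]
scene lid 6325 [[-88.0, -121.0, 71.0], [5.0, -22.0, 92.0], [84.0, 115.0, 96.0]]
side latch 213 [[-113.0, -28.0, 61.0], [-103.0, 2.0, 71.0], [-91.0, 30.0, 82.0]]
side lid 3336 [[-92.0, -115.0, 66.0], [-31.0, 29.0, 93.0], [83.0, 121.0, 398.0]]
```

The lid is shut (top at about 94 mm), with the latch part-way out at the front. I move to the front and down.

play_rows --pt "-0.3 -0.97 0 0" --pt "-0.3 -0.97 0 0" --pt "-0.3 -0.97 0 0" --pt "-0.3 -0.97 0 0" --pt "-0.3 -0.97 0 0" --pt "-0.3 -0.97 0 0" --pt "-0.3 -0.97 0 0" --pt "-0.3 -0.97 0 0"

```text
t: 26.45
eef_pos: [0.4874, 0.007, 0.2427]
tool_rot: [-0.0, -0.067, 0.998, 0.0]
contact_force: [-0.3, -0.6, -0.4]
finger_gap: 0.003
grip_force: 0.0
```

play_rows --pt "-0.3 -0.97 0 0" --pt "-0.3 -0.97 0 0" --pt "-0.3 -0.97 0 0" --pt "-0.3 -0.97 0 0" --pt "-0.3 -0.97 0 0" --pt "-0.3 -0.97 0 0" --pt "0 0 1 0" --pt "0 0 1 0"

```text
t: 27.45
eef_pos: [0.5392, -0.1037, 0.2028]
tool_rot: [0.0, -0.067, 0.998, -0.0]
contact_force: [-0.5, -0.7, -0.3]
finger_gap: 0.01
grip_force: 0.0
```

play_rows --pt "0 0 1 0" --pt "0 0 1 0" --pt "0 0 1 0" --pt "0 0 1 0" --pt "0 0 1 0" --pt "0 0 1 0" --pt "0 0 0 0"

```text
t: 28.32
eef_pos: [0.5378, -0.1028, 0.0818]
tool_rot: [-0.002, -0.067, 0.998, 0.001]
contact_force: [-0.6, 0.4, 0.1]
finger_gap: 0.006
grip_force: 0.0
```

```bash
python3 st.py;sed -i 's/L\[:,2\]>60/L[:,2]>25/' lid.py;python3 lid.py
```

```text
28.325 case xy mm [-177.6    1.2] tip z 0.10526230216376978 yaw 97.70567858020756 0.006388155058293901 [-0.57156448  0.35690807  0.06172568]
scene latch 152 [[-121.0, -30.0, 48.0], [-107.0, -5.0, 66.0], [-95.0, 24.0, 84.0]]
scene lid 6280 [[-87.0, -121.0, 71.0], [5.0, -24.0, 92.0], [84.0, 114.0, 96.0]]
side latch 353 [[-122.0, -29.0, 43.0], [-108.0, 3.0, 63.0], [-93.0, 30.0, 82.0]]
side lid 2325 [[-99.0, -43.0, 66.0], [-33.0, 62.0, 93.0], [81.0, 121.0, 183.0]]
```

The latch end is at case x -122, z 45 mm. I lower the tips to about 38 mm and push it in gently.

play_rows --pt "0 0 1 0" --pt "0 0 1 0" --pt "0 0 1 0" --pt "0 0 0.35 0" --pt "0 0.5 0 0" --pt "0 0.5 0 0" --pt "0 0.5 0 0" --pt "0 0.5 0 0"

```text
t: 29.42
eef_pos: [0.5333, -0.0621, 0.0166]
tool_rot: [0.0, -0.068, 0.998, -0.0]
contact_force: [-0.4, 0.2, -0.2]
finger_gap: 0.005
grip_force: 0.0
```

play_rows --pt "0 0.3 0 0" --pt "0 0.3 0 0" --pt "0 0.2 0 0" --pt "0 0 0 0"

```text
t: 29.92
eef_pos: [0.531, -0.0469, 0.0161]
tool_rot: [-0.0, -0.067, 0.998, 0.0]
contact_force: [-0.6, 0.5, 0.8]
finger_gap: 0.004
grip_force: 0.0
```

```bash
python3 st.py
```

```text
29.925 case xy mm [-121.3    0.4] tip z 0.039628171167406794 yaw 97.71824642169632 0.004478733958422103 [-0.59304153  0.4620691   0.82035916]
```

play_rows --pt "0 0.2 0 0" --pt "0 0.2 0 0" --pt "0 0 0 0"

```text
t: 30.3
eef_pos: [0.5298, -0.0389, 0.0161]
tool_rot: [-0.0, -0.067, 0.998, 0.0]
contact_force: [-0.7, 0.0, 0.0]
finger_gap: 0.001
grip_force: 0.0
```

play_rows --pt "0 0.15 0 0" --pt "0 0 0 0"

```text
t: 30.55
eef_pos: [0.5296, -0.0365, 0.0161]
tool_rot: [0.0, -0.067, 0.998, -0.0]
contact_force: [-0.7, -2.5, -1.3]
finger_gap: 0.007
grip_force: 1.1
```

play_rows --pt "0 0.1 0 0" --pt "0 0.1 0 0" --pt "0 0 0 0"

```text
t: 30.92
eef_pos: [0.5298, -0.0363, 0.0164]
tool_rot: [0.0, -0.069, 0.998, -0.003]
contact_force: [-1.6, -16.9, -0.9]
finger_gap: 0.002
grip_force: 7.8
```

```bash
python3 st.py; python3 lid.py
```

```text
30.925 case xy mm [-110.7    0.2] tip z 0.03988495314401887 yaw 97.87779120932484 0.0017497125638270747 [ -1.58679391 -16.94846402  -0.87032304]
scene lid 5504 [[-87.0, -121.0, 71.0], [22.0, -40.0, 92.0], [84.0, 114.0, 96.0]]
side latch 144 [[-154.0, 1.0, 37.0], [-101.0, 21.0, 64.0], [-56.0, 37.0, 169.0]]
side lid 1968 [[-148.0, -113.0, 66.0], [-38.0, 73.0, 93.0], [80.0, 121.0, 207.0]]
```

The arm met firm resistance at 17 N. I retreat and check.

play_rows --pt "0 -0.3 0 0" --pt "0 -0.8 0 0" --pt "0 -0.8 0 0" --pt "0 -0.8 -1 0" --pt "0 -0.8 -1 0" --pt "0 -0.8 -1 0" --pt "0 -0.5 -1 0" --pt "0 0 -1 0"

```text
t: 32.02
eef_pos: [0.5422, -0.129, 0.1169]
tool_rot: [0.0, -0.067, 0.998, -0.0]
contact_force: [0.2, -0.4, 0.2]
finger_gap: 0.006
grip_force: 0.0
```

play_rows --pt "0 -0.6 -1 0" --pt "0 -0.8 -1 0" --pt "0 -0.8 -1 0" --pt "0 -0.8 0 0" --pt "0 -0.8 0 0" --pt "0 0 0 0"

```text
t: 32.78
eef_pos: [0.5517, -0.2039, 0.175]
tool_rot: [-0.001, -0.066, 0.998, 0.001]
contact_force: [1.0, -0.2, 1.2]
finger_gap: 0.006
grip_force: 0.0
```

```bash
python3 st.py; python3 lid.py; python3 - <<'E'
import cv2,numpy as np
a=cv2.imread('pics/l_side.png');b=cv2.imread('pics/l_scene.png')
cv2.imwrite('pics/fin.png',np.hstack([cv2.resize(a[90:300,150:390],(400,350)),cv2.resize(b[140:350,210:450],(400,350))]))
E
```

```text
32.775 case xy mm [-279.7    0.9] tip z 0.19845043285651612 yaw 97.61186543224834 0.006064755432583589 [ 0.98004233 -0.22055368  1.21504868]
scene latch 38 [[-99.0, -28.0, 78.0], [-97.0, 0.0, 81.0], [-95.0, 26.0, 83.0]]
scene lid 6329 [[-88.0, -121.0, 71.0], [5.0, -22.0, 92.0], [84.0, 115.0, 96.0]]
side latch 316 [[-106.0, -28.0, 37.0], [-100.0, 2.0, 61.0], [-90.0, 30.0, 82.0]]
side lid 3258 [[-92.0, -115.0, 66.0], [-33.0, 25.0, 93.0], [82.0, 121.0, 95.0]]
```

View pics/fin.png

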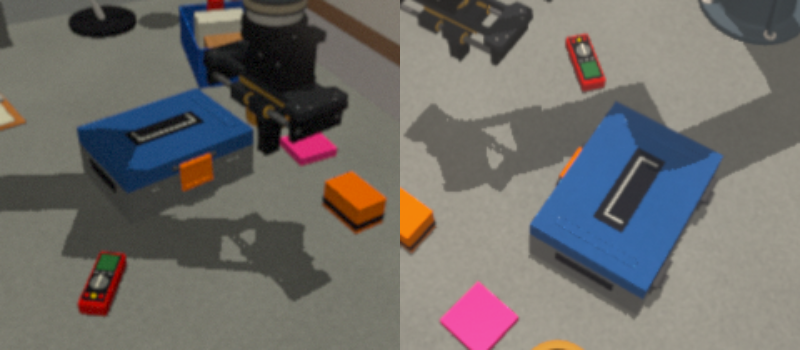

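The lid is shut and the latch is down on the front, at about (197,172) in the left half. I'll check its slope to confirm it's flat.

```bash
python3 - <<'E'
from h import *
a=np.radians(97.7);R=np.array([[np.cos(a),-np.sin(a)],[np.sin(a),np.cos(a)]])
p,d,C=shot('side');P=cloud(d,C).reshape(-1,3);g=cv2.cvtColor(p,cv2.COLOR_RGB2HSV).reshape(-1,3)
L=np.c_[(P[:,:2]-[.5151,.0734])@R*1000,P[:,2]*1000];k=(abs(L[:,0]+98)<20)&(abs(L[:,1])<35)&(L[:,2]>15)&(L[:,2]<100)&(d.ravel()>0)
o=k&(g[:,0]>4)&(g[:,0]<20)&(g[:,1]>170);S=L[o&(abs(L[:,1])<26)]
for lo in range(30,86,8):
    T=S[(S[:,2]>=lo)&(S[:,2]<lo+8)];print(lo,len(T),np.median(T,axis=0).round(1) if len(T) else '')
K=(abs(L[:,0]+90)<12)&(abs(abs(L[:,1])-55)<15)&(L[:,2]>20)&(L[:,2]<58)&(d.ravel()>0)
for lo in(20,30,40,50):
    T=L[K&(L[:,2]>=lo)&(L[:,2]<lo+10)];print('wall',lo,len(T),np.median(T[:,0]) if len(T) else '')
E
```

```text
30 4 [-103.7   16.3   37.6]
38 45 [-103.8   -0.6   42.2]
46 48 [-101.3    2.9   49.4]
54 44 [-101.2   -0.6   59.7]
62 42 [-99.6   0.4  66.2]
70 44 [-99.5   2.7  74.9]
78 42 [-96.1   0.5  80.2]
wall 20 51 -90.33193864123844
wall 30 59 -90.39769493041439
wall 40 59 -89.92957746146203
wall 50 46 -89.66011010303097
```

The latch still stands about 0.13 rad off: the closed fingers taper, so their upper part met the hinge first. I'll turn the hand 90° and press with the straight side of the fingers.

play_rows --pt "0 0 0 0.952" --pt "0 0 0 0.952" --pt "0 0 0 0.952" --pt "0 0 0 0.952" --pt "0 0 0 0.952" --pt "0 0 0 0.952" --pt "0 0 0 0.952" --pt "0 0 0 0.952"

```text
t: 33.92
eef_pos: [0.5518, -0.2017, 0.1758]
tool_rot: [-0.001, 0.484, 0.875, 0.0]
contact_force: [-0.2, -0.0, -0.7]
finger_gap: 0.007
grip_force: 0.0
```

play_rows --pt "0 0 0 0.952" --pt "0 0 0 0.952" --pt "0 0 0 0.952" --pt "0.8 0 1 0" --pt "0.8 0 1 0" --pt "0.8 0 1 0" --pt "0.8 0 1 0" --pt "0 0 0 0"

```text
t: 34.92
eef_pos: [0.5415, -0.137, 0.0946]
tool_rot: [-0.003, 0.657, 0.754, -0.001]
contact_force: [-0.9, -1.1, 0.1]
finger_gap: 0.005
grip_force: 0.0
```

```bash
python3 st.py
```

```text
34.925 case xy mm [-212.    2.] tip z 0.11809211244727832 yaw 7.856202899598061 0.005263744210616902 [-0.89847834 -1.1310107   0.07538776]
```

play_rows --pt "0.5 0 1 0" --pt "0.5 0 1 0" --pt "0.5 0 1 0" --pt "0.5 0 1 0" --pt "0.6 0 0.1 0" --pt "0.6 0 0 0" --pt "0.6 0 0 0" --pt "0.5 0 0 0"

```text
t: 35.92
eef_pos: [0.5323, -0.0534, 0.0149]
tool_rot: [0.001, 0.658, 0.753, 0.0]
contact_force: [0.2, 0.3, -1.1]
finger_gap: 0.006
grip_force: 0.0
```

play_rows --pt "0.1 0 0 0" --pt "0.1 0 0 0" --pt "0.1 0 0 0" --pt "0 0 0 0"

```text
t: 36.42
eef_pos: [0.5312, -0.0483, 0.0141]
tool_rot: [-0.0, 0.658, 0.753, -0.0]
contact_force: [-0.2, 0.2, -0.4]
finger_gap: 0.006
grip_force: 0.0
```

```bash
python3 st.py
```

```text
36.425 case xy mm [-122.7    0.4] tip z 0.037597766942975674 yaw 7.7040251817377206 0.006368993614902868 [-0.15721705  0.23719911 -0.44490976]
```

play_rows --pt "0.15 0 0 0" --pt "0.15 0 0 0" --pt "0.1 0 0 0" --pt "0 0 0 0"

```text
t: 36.92
eef_pos: [0.53, -0.04, 0.0141]
tool_rot: [-0.0, 0.658, 0.753, -0.0]
contact_force: [0.2, 0.8, 0.6]
finger_gap: 0.007
grip_force: 0.0
```

play_rows --pt "0.1 0 0 0" --pt "0.1 0 0 0" --pt "0 0 0 0"

```text
t: 37.3
eef_pos: [0.5297, -0.0362, 0.0142]
tool_rot: [0.0, 0.658, 0.753, 0.0]
contact_force: [1.2, -0.3, -0.4]
finger_gap: 0.008
grip_force: 0.3
```

play_rows --pt "0.1 0 0 0" --pt "0.1 0 0 0" --pt "0 0 0 0"

```text
t: 37.67
eef_pos: [0.5296, -0.0349, 0.0142]
tool_rot: [0.002, 0.657, 0.754, -0.001]
contact_force: [-0.8, -11.1, -1.8]
finger_gap: 0.006
grip_force: 5.2
```

play_rows --pt "0.1 0 0 0" --pt "0 0 0 0"

```text
t: 37.92
eef_pos: [0.5297, -0.0349, 0.0144]
tool_rot: [0.003, 0.657, 0.754, -0.002]
contact_force: [-2.5, -17.1, -1.4]
finger_gap: 0.003
grip_force: 8.6
```

play_rows --pt "-0.3 0 0 0" --pt "-0.8 0 0 0" --pt "-1 0 0 0" --pt "-1 0 -1 0" --pt "-1 0 -1 0" --pt "-1 0 -1 0" --pt "-1 0 -1 0" --pt "-1 0 -1 0"

```text
t: 38.92
eef_pos: [0.5478, -0.1727, 0.1149]
tool_rot: [0.0, 0.658, 0.753, 0.0]
contact_force: [1.9, 0.2, -0.2]
finger_gap: 0.007
grip_force: 0.0
```

```bash
cat > lt.py <<'E'
from h import *
a=np.radians(97.7);R=np.array([[np.cos(a),-np.sin(a)],[np.sin(a),np.cos(a)]])
for n in('side','wrist'):
  X=[]
  for _ in range(4):
    p,d,C=shot(n);P=cloud(d,C).reshape(-1,3);g=cv2.cvtColor(p,cv2.COLOR_RGB2HSV).reshape(-1,3)
    L=np.c_[(P[:,:2]-[.5151,.0734])@R*1000,P[:,2]*1000];k=(abs(L[:,0]+98)<20)&(abs(L[:,1])<35)&(L[:,2]>15)&(L[:,2]<100)&(d.ravel()>0)
    X.append(L[k&(g[:,0]>4)&(g[:,0]<20)&(g[:,1]>170)])
  S=np.vstack(X)
  if len(S)<50: print(n,len(S));continue
  for lo in range(30,86,8):
    T=S[(S[:,2]>=lo)&(S[:,2]<lo+8)&(abs(S[:,1])<25)];print(n,lo,len(T),np.median(T,axis=0).round(1) if len(T) else '')
  T=S[(S[:,2]>42)&(S[:,2]<74)&(abs(S[:,1])<25)];print('slope',np.polyfit(T[:,2],T[:,0],1), 'zmin',S[:,2].min())
E
python3 lt.py
```

```text
side 30 22 [-99.9   0.7  37.2]
side 38 179 [-100.3    0.7   43. ]
side 46 149 [-98.4   0.5  49.7]
side 54 155 [-98.6   1.7  57.9]
side 62 162 [-98.8  -0.3  66.3]
side 70 141 [-99.    3.9  74.2]
side 78 139 [-96.6   5.8  80. ]
slope [ 2.97476764e-02 -1.00593264e+02] zmin 34.824318931227836
wrist 30 192 [-99.9  -0.4  37. ]
wrist 38 166 [-99.9   0.7  39.3]
wrist 46 0 
wrist 54 0 
wrist 62 0 
wrist 70 0 
wrist 78 0 
slope [ -1.19224391 -50.21656184] zmin 34.65229825058797lt.py:13: RankWarning: Polyfit may be poorly conditioned
  T=S[(S[:,2]>42)&(S[:,2]<74)&(abs(S[:,1])<25)];print('slope',np.polyfit(T[:,2],T[:,0],1), 'zmin',S[:,2].min())
```

The latch now lies flat (about 0.03 rad, outer face 9 mm off the wall as specified). The arm is clear, so I settle, do a last lid check and hand in.

play_rows --pt "-0.5 0 -1 0" --pt "0 0 -1 0" --pt "0 0 0 0" --pt "0 0 0 0"

```text
t: 39.83
eef_pos: [0.5484, -0.1801, 0.1531]
tool_rot: [-0.001, 0.658, 0.753, -0.0]
contact_force: [-0.7, -0.2, 0.1]
finger_gap: 0.004
grip_force: 0.0
```

```bash
python3 lid.py && python3 -c "
from workcell import ctrl
print(ctrl.close_job())"
```

```text
scene latch 38 [[-99.0, -28.0, 77.0], [-97.0, -1.0, 80.0], [-94.0, 25.0, 84.0]]
scene lid 6319 [[-88.0, -121.0, 71.0], [5.0, -23.0, 92.0], [84.0, 114.0, 96.0]]
side latch 297 [[-102.0, -27.0, 38.0], [-98.0, 3.0, 61.0], [-91.0, 30.0, 82.0]]
side lid 2642 [[-92.0, -102.0, 66.0], [-38.0, 51.0, 92.0], [82.0, 121.0, 95.0]]
the job is handed in; nothing more can be done
None
```

The job was handed in at about 40 s: the red meter lies display up in the big front compartment, the lid fell shut by its own weight, and the orange latch is folded flat, needing a second push to get there.

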